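# Charge the hallway light pucks

### The arm

A 6-joint arm with a two-finger parallel gripper is mounted at the origin on the work surface. World frame = base frame: x ahead of the robot, y to its left, z up, the work surface at z = 0. Lengths are in m, angles in rad, forces in N, time in s.
With the tool pointing down it reaches from about 0.35 to 0.975 m from the base axis. Payload 4.9 kg.
Tool frame: the origin (TCP) lies at the very end of the fingers, on their centre line; the grasp point (between the pads) lies 19 mm behind it; z points along the fingers, x is the direction in which the jaws open and shut, and the axes are right-handed (so a half turn about z gives the same grasp; the last joint's range is limited). The gripper opens to 85 mm and grips with 20 to 120 N. Pads are 22 mm wide; open, the fingers measure 114 mm over their backs; the gripper's body (76 mm by 85 mm) begins 54 mm behind the grasp point. The pads swing forward as they close: fully open they stand 13 mm farther back than shut.
Start: joints at [-1.444, 0.053, 1.613, -0, 1.476, -0.119], TCP at [0.152, -0.606, 0.231] pointing down, gripper open.
Joint ranges: [-3.01, 3.01], [-1.01, 2.22], [0.06, 2.58], [-1.02, 4.17], [0.09, 2.62], [-3.14, 3.14]. Speed limits (rad/s): [2.57, 2.57, 3.14, 3.14, 3.14, 3.14].

### API

Orientations are given as a rotation vector (axis times angle).
In Python, from station import readout, viewer, ctrl, nets gives the robot as it stands. The module is installed in compiled form; this text tells all that it offers.
- The arm moves only by the tool step_arm, never from a script. Its argument "moves" is a list that holds one entry, the list of rows, each a list of 4 numbers: the shift along the world's x, y, z in cm, then the turn about the world's z in rad. In form: [[[dx, dy, dz, yaw], ...]]. A call has 1 to 10 rows; each row shifts and turns the commanded pose from where the row before left it; what a row does not reach is not made up. A row lasts 1/12 s, in which the tool goes at most 41.7 mm and 7.16 degrees, less where a joint would pass 70% of its speed; a pose out of reach is approached as far as the arm can. A call is refused whole if a number of a shift passes 4.17 or a number of a turn 0.125, either way. A call with a gripper value outside its range is refused whole. "grip" is the closure, from 0 (fully open) to 1 (shut), set as the call begins (left out, the last holds). The fingers move at their own pace and stop on an object; "squeeze" is the grip in N (left out, the last holds). Time passes only in rows, so rows that do not move let the fingers close. It gives the time, the measured TCP pose, the force and the opening at its end, in the units of the state.
- readout.get_obs(): the state, without advancing time (a new reading comes with each control period).
- viewer.get_image(name): name is "side" or "top"; returns the picture (400x640x3 uint8, blue, green, red); there is no depth.
- viewer.calibration(name): a dict with "camera_matrix" (3x3 intrinsics, pixels), "k1" (the pictures are not rectified: a ray, as slopes to the right and down, at radius r is drawn at 1 + k1 r^2 times it, then the intrinsics apply), "R" (3x3) and "t" (3): a world point X has camera coordinates R X + t. Camera axes: x right, y down, z forward; pixel columns grow to the right and rows downward; lengths in m; the calibration is good to about 2 mm. A picture is of the moment at which its call begins. calibration takes no time and is no camera call.
- ctrl.finish_job(): hands the job in, once; it reports no verdict.
Trained networks look in the newest picture that a camera, given by its name, has taken for a name from the list of things; names that differ only in an ending like _2 or _b are one class to them, and where a whole thing is asked for, a point or a joint stands for the part that bears it (a point fixed in the world has none). Each returns a list of dicts, best first, with "confidence" (0 to 1); they miss things now and then, are a little off and sometimes report something else, mostly with a low value. They report only what shows in the picture. A call takes as long as a camera call. They do not tell look-alikes from the thing itself.
- nets.masks_of(camera, thing): "region" (400x640 bool, what is visible of it) and "box" ([left, top, right, bottom] in pixels, round what is visible of it).
- nets.pinpoint(camera, thing): "at" ([column, row] in pixels: a listed point, or the origin of a listed thing).
The state is a dict: "t": time; "q": joint angles; "dq": joint speeds; "effort": joint torques, N m; "tool_pos": TCP position; "tool_rot": TCP orientation; "contact_force": force on the tool from outside, world axes, zero at the start; "wrist_torque": the same for the moment, N m; "opening": finger opening in m.
Only numpy, scipy, OpenCV 4.12 (cv2) and the standard library are available. Lean on these libraries where they do the work, as an engineer would, in place of code of your own. Each camera call takes 0.05 s, during which the arm holds its last target. There are 200 camera calls.

### The job

Please put the hallway light pucks on charge: first turn the dock's dial to off, and with it off set every small white puck flat on the floor of its own pocket, filling the row from the dial end and leaving no gap between pucks. Then turn the dial to the mark with as many dots as there are pucks in the dock, so that it clicks in there, and leave the other things on the console where they are.

Things in the scene. Friction and masses are not known exactly. Their poses are not given: they have to be found in the camera images.
- dock: Grey plastic charging dock fixed to the console, 90 (x) by 415 (y) by 16 mm high; origin: centre of its underside, z up, -x its front (to the robot). Six pockets in a row along y; dial at the +y end, its axis at x 0, y +155 mm. Round the dial, clockwise from above, are seven marks 0.45 rad apart: a white radial stroke (off), then 1, 2, 3, 4, 5 and 6 white dots.
- dial (a joint): The selector knob's angle, rad: 0 at off, growing clockwise from above, 0.45 x n at the mark with n dots; end stops just beyond off and six. At value q it points at an angle 1.35 - q from the dock's +x, counter-clockwise positive from above. Detents at all seven marks: about 0.06 N m carries it over a click; let go within 0.15 rad of a mark, it settles into it to about 0.03 rad.
- dial_grip (a point): Point on the knob's axis at the height to grip, 36 mm above the console; its x axis points along the bar to its pointing end. The knob is a black upright bar, 44 mm long, 14 mm wide, from 22 to 47 mm above the console, on a round skirt of 50 mm diameter; a white line on the bar's top runs from its middle to the pointing end.
- pocket1 (a point): Centre of the floor of pocket 1 of 6 in the dock (the one next to the dial): round, 42 mm diameter, 8 mm deep, floor 8 mm above the console, pockets 50 mm apart.
- pocket2 (a point): Centre of the floor of pocket 2 of 6 in the dock: round, 42 mm diameter, 8 mm deep, floor 8 mm above the console, pockets 50 mm apart.
- pocket3 (a point): Centre of the floor of pocket 3 of 6 in the dock: round, 42 mm diameter, 8 mm deep, floor 8 mm above the console, pockets 50 mm apart.
- pocket4 (a point): Centre of the floor of pocket 4 of 6 in the dock: round, 42 mm diameter, 8 mm deep, floor 8 mm above the console, pockets 50 mm apart.
- pocket5 (a point): Centre of the floor of pocket 5 of 6 in the dock: round, 42 mm diameter, 8 mm deep, floor 8 mm above the console, pockets 50 mm apart.
- pocket6 (a point): Centre of the floor of pocket 6 of 6 in the dock (farthest from the dial): round, 42 mm diameter, 8 mm deep, floor 8 mm above the console, pockets 50 mm apart.
- puck1_c (a point): Centre (half-way up) of a white light puck: plain round disc 36 mm diameter, 22 mm high, 45 g, lying flat on the console at the start; in a pocket it stands 14 mm above the dock's top. Four to six of puck1 to puck6 are there; all are alike.
- puck2_c (a point): Centre (half-way up) of a white light puck: plain round disc 36 mm diameter, 22 mm high, 45 g, lying flat on the console at the start; in a pocket it stands 14 mm above the dock's top. Four to six of puck1 to puck6 are there; all are alike.
- puck3_c (a point): Centre (half-way up) of a white light puck: plain round disc 36 mm diameter, 22 mm high, 45 g, lying flat on the console at the start; in a pocket it stands 14 mm above the dock's top. Four to six of puck1 to puck6 are there; all are alike.
- puck4_c (a point): Centre (half-way up) of a white light puck: plain round disc 36 mm diameter, 22 mm high, 45 g, lying flat on the console at the start; in a pocket it stands 14 mm above the dock's top. Four to six of puck1 to puck6 are there; all are alike.
- puck5_c (a point): Centre (half-way up) of a white light puck: plain round disc 36 mm diameter, 22 mm high, 45 g, lying flat on the console at the start; in a pocket it stands 14 mm above the dock's top. Four to six of puck1 to puck6 are there; all are alike.
- puck6_c (a point): Centre (half-way up) of a white light puck: plain round disc 36 mm diameter, 22 mm high, 45 g, lying flat on the console at the start; in a pocket it stands 14 mm above the dock's top. Four to six of puck1 to puck6 are there; all are alike.
- bell: Chrome bell, 48 mm diameter, 40 mm high; origin: middle of its underside. A bystander: leave it where it is.
- key_cover: Orange silicone key cover, 30 by 51 mm, 12 mm high; origin: middle of its underside. A bystander: leave it where it is.
- scratcher: Bamboo back scratcher lying behind the dock, 315 mm long, 16 mm high, along its x; origin: middle of its underside. A bystander: leave it where it is.
- tin: Flat round brass-coloured tin, 60 mm diameter, 20 mm high; not a puck; origin: middle of its underside. A bystander: leave it where it is.
- dish: White dish of 90 mm diameter, 25 mm high, with a green glass marble in it; origin: middle of its underside. A bystander: leave it where it is.
- case: Blue glasses case, 60 by 150 by 40 mm high; origin: middle of its underside. A bystander: leave it where it is.
Things that resemble listed ones, but are neither listed nor needed, are in the scene too. What is shaped like the part that bears puck2_c but brown or orange is not meant.

How it is judged:
On the way, in this order (a step that is already met when the one before it is completed fails the run):
1. the dial is at off (value of joint dial between -0.12 and 0.12 rad), for 0.2 s.
2. every puck lies in a pocket of its own, on the pocket's floor, with the dial still at off (all of step 1 and z of puck1_c in the frame of dock between 0.016 and 0.0225 m and z of puck2_c in the frame of dock between 0.016 and 0.0225 m and z of puck3_c in the frame of dock between 0.016 and 0.0225 m and z of puck4_c in the frame of dock between 0.016 and 0.0225 m and z of puck5_c in the frame of dock between 0.016 and 0.0225 m and z of puck6_c in the frame of dock between 0.016 and 0.0225 m and x of puck1_c in the frame of dock between -0.007 and 0.007 m and x of puck2_c in the frame of dock between -0.007 and 0.007 m and x of puck3_c in the frame of dock between -0.007 and 0.007 m and x of puck4_c in the frame of dock between -0.007 and 0.007 m and x of puck5_c in the frame of dock between -0.007 and 0.007 m and x of puck6_c in the frame of dock between -0.007 and 0.007 m), for 0.2 s.
At the end, for the whole second after the job is handed in: Every puck that is there lies on the floor of a pocket (centre within 7 mm sideways of the pocket's, height within about 3 mm), the pockets are filled from the dial end without a gap, and the dial stands within 0.12 rad of the mark whose dots equal the number of pucks (z of puck1_c in the frame of dock between 0.016 and 0.0225 m and z of puck2_c in the frame of dock between 0.016 and 0.0225 m and z of puck3_c in the frame of dock between 0.016 and 0.0225 m and z of puck4_c in the frame of dock between 0.016 and 0.0225 m and z of puck5_c in the frame of dock between 0.016 and 0.0225 m and z of puck6_c in the frame of dock between 0.016 and 0.0225 m and x of puck1_c in the frame of dock between -0.007 and 0.007 m and x of puck2_c in the frame of dock between -0.007 and 0.007 m and x of puck3_c in the frame of dock between -0.007 and 0.007 m and x of puck4_c in the frame of dock between -0.007 and 0.007 m and x of puck5_c in the frame of dock between -0.007 and 0.007 m and x of puck6_c in the frame of dock between -0.007 and 0.007 m and ((value of joint dial between 1.68 and 1.92 rad and horizontal distance between any of puck1_c, puck2_c, puck3_c, puck4_c, puck5_c, puck6_c and pocket1 below 0.007 m and horizontal distance between any of puck1_c, puck2_c, puck3_c, puck4_c, puck5_c, puck6_c and pocket2 below 0.007 m and horizontal distance between any of puck1_c, puck2_c, puck3_c, puck4_c, puck5_c, puck6_c and pocket3 below 0.007 m and horizontal distance between any of puck1_c, puck2_c, puck3_c, puck4_c, puck5_c, puck6_c and pocket4 below 0.007 m and not (horizontal distance between any of puck1_c, puck2_c, puck3_c, puck4_c, puck5_c, puck6_c and pocket5 below 0.007 m) and not (horizontal distance between any of puck1_c, puck2_c, puck3_c, puck4_c, puck5_c, puck6_c and pocket6 below 0.007 m)) or (value of joint dial between 2.13 and 2.37 rad and horizontal distance between any of puck1_c, puck2_c, puck3_c, puck4_c, puck5_c, puck6_c and pocket1 below 0.007 m and horizontal distance between any of puck1_c, puck2_c, puck3_c, puck4_c, puck5_c, puck6_c and pocket2 below 0.007 m and horizontal distance between any of puck1_c, puck2_c, puck3_c, puck4_c, puck5_c, puck6_c and pocket3 below 0.007 m and horizontal distance between any of puck1_c, puck2_c, puck3_c, puck4_c, puck5_c, puck6_c and pocket4 below 0.007 m and horizontal distance between any of puck1_c, puck2_c, puck3_c, puck4_c, puck5_c, puck6_c and pocket5 below 0.007 m and not (horizontal distance between any of puck1_c, puck2_c, puck3_c, puck4_c, puck5_c, puck6_c and pocket6 below 0.007 m)) or (value of joint dial between 2.58 and 2.82 rad and horizontal distance between any of puck1_c, puck2_c, puck3_c, puck4_c, puck5_c, puck6_c and pocket1 below 0.007 m and horizontal distance between any of puck1_c, puck2_c, puck3_c, puck4_c, puck5_c, puck6_c and pocket2 below 0.007 m and horizontal distance between any of puck1_c, puck2_c, puck3_c, puck4_c, puck5_c, puck6_c and pocket3 below 0.007 m and horizontal distance between any of puck1_c, puck2_c, puck3_c, puck4_c, puck5_c, puck6_c and pocket4 below 0.007 m and horizontal distance between any of puck1_c, puck2_c, puck3_c, puck4_c, puck5_c, puck6_c and pocket5 below 0.007 m and horizontal distance between any of puck1_c, puck2_c, puck3_c, puck4_c, puck5_c, puck6_c and pocket6 below 0.007 m)) and velocity of joint dial below 0.05 rad/s); the robot touches nothing.
It fails at once if one of the other things on the console is moved more than 4 cm (distance of any of bell, key_cover, scratcher, tin, dish, case from where it was at the start of the episode above 0.04 m).
Of puck1, puck2, puck3, puck4, puck5, puck6 only 4 to 6 are there at a start; the rules pass over those that are not, and their reading is None.
At some moment in a run one of puck1, puck2, puck3, puck4, puck5, puck6 may be knocked a few centimetres aside while the robot is not near it.
It also fails if it takes over 210 s, if anything falls off the work surface, if the arm or the gripper's body presses on something with over 40 N, if the wrist force passes 120 N, or if a joint passes its speed limit or range.

## Working session

There is one attempt and no reset: what is moved stays moved. The work goes in short steps, Python scripts to look and compute and a tool call to move; the robot and the scene stay as the last step left them, time stands still between calls to the robot, and variables do not carry over. Pictures are saved under pics/ and viewed, about 12 in all and at most 16, crops included, and the job is handed in when it is done.

Besides the shell and the picture viewer there is one more tool, called after "Emit:" by a JSON object that holds its "name" and its "arguments". step_arm: Moves the arm, as the interface text tells. Its arguments: {"type":"object","properties":{"moves":{"type":"array","items":{"type":"array","items":{"type":"array","items":{"type":"number"}}}},"grip":{"type":"number"},"squeeze":{"type":"number"}},"required":["moves"]}

```bash
mkdir -p pics
cat > h.py <<'E'
import numpy as np, cv2
from station import readout, viewer, ctrl, nets
def ray(cam,px):
    c=viewer.calibration(cam);K=np.array(c["camera_matrix"]);R=np.array(c["R"]);t=np.array(c["t"])
    d=np.array([(px[0]-K[0,2])/K[0,0],(px[1]-K[1,2])/K[1,1]]);u=d.copy()
    for _ in range(20): u=d/(1+c["k1"]*(u@u))
    return -R.T@t, R.T@np.array([u[0],u[1],1.])
def onz(cam,px,z):
    o,d=ray(cam,px);return o+d*(z-o[2])/d[2]
def proj(cam,X):
    c=viewer.calibration(cam);K=np.array(c["camera_matrix"]);p=np.array(c["R"])@np.array(X)+np.array(c["t"])
    u=p[:2]/p[2];u=u*(1+c["k1"]*(u@u));return K[:2,:2]@u+K[:2,2]
def tri(pa,pb):
    (o1,d1),(o2,d2)=ray("top",pa),ray("side",pb);A=np.stack([d1,-d2],1)
    s=np.linalg.lstsq(A,o2-o1,rcond=None)[0];a,b=o1+s[0]*d1,o2+s[1]*d2
    return (a+b)/2,np.linalg.norm(a-b)
E
python3 - <<'E'
from h import *
np.set_printoptions(precision=3,suppress=True)
for c in("top","side"):
    im=viewer.get_image(c);cv2.imwrite(f"pics/{c}0.png",im);print(c,ray(c,(320,200)))
    for n in("puck1_c","dock","dial_grip","pocket1","pocket6","bell","tin","dish","case","key_cover","scratcher"):
        for r in nets.pinpoint(c,n):
            if r["confidence"]>.2: print(c,n,round(r["confidence"],2),np.round(r["at"],1),onz(c,r["at"],{"puck1_c":.011,"dial_grip":.036,"pocket1":.008,"pocket6":.008}.get(n,0))[:2])
print(readout.get_obs())
E
```

```text
top (array([0.433, 0.009, 0.883]), array([ 0.141,  0.001, -0.99 ]))
top puck1_c 0.68 [243.5 261.3] [0.415 0.194]
top puck1_c 0.22 [376.7 244.9] [ 0.446 -0.123]
top dock 0.57 [338.8 173.3] [ 0.625 -0.039]
top dial_grip 0.6 [271.  176.6] [0.613 0.125]
top pocket1 0.9 [391.9 167.6] [ 0.635 -0.17 ]
top pocket1 0.88 [309.2 174.5] [0.622 0.035]
top pocket1 0.8 [350.1 173.4] [ 0.622 -0.066]
top pocket1 0.65 [330.2 172.4] [ 0.626 -0.017]
top pocket1 0.65 [409.3 170.8] [ 0.625 -0.213]
top pocket1 0.62 [370.7 171. ] [ 0.627 -0.117]
top pocket6 0.9 [391.9 167.6] [ 0.635 -0.17 ]
top pocket6 0.88 [309.2 174.5] [0.622 0.035]
top pocket6 0.8 [350.1 173.4] [ 0.622 -0.066]
top pocket6 0.65 [330.2 172.4] [ 0.626 -0.017]
top pocket6 0.65 [409.3 170.8] [ 0.625 -0.213]
top pocket6 0.62 [370.7 171. ] [ 0.627 -0.117]
top bell 0.55 [442.5 240.2] [ 0.454 -0.284]
top tin 0.66 [489.7 246.4] [ 0.436 -0.397]
top dish 0.9 [471.9 175.3] [ 0.612 -0.37 ]
top dish 0.36 [156.6 164.6] [0.658 0.416]
top case 0.6 [158.6 166.1] [0.654 0.411]
top case 0.23 [307.4 242.2] [0.457 0.042]
top key_cover 0.75 [340.9 246.5] [ 0.44
[... 1113 characters left out ...]
ide tin 0.66 [414.3 136.1] [ 0.437 -0.399]
side tin 0.28 [376.7 186.5] [ 0.452 -0.14 ]
side dish 0.9 [363.6 119.1] [ 0.622 -0.392]
side case 0.66 [211.9 299. ] [0.657 0.402]
side key_cover 0.55 [363.6 211.2] [ 0.445 -0.036]
side scratcher 0.8 [260.7 180.9] [0.773 0.015]
{'t': 1.2, 'q': array([-1.444,  0.053,  1.613, -0.   ,  1.476, -0.119]), 'dq': array([-0.   , -0.   ,  0.   , -0.001, -0.001,  0.001]), 'effort': array([  0.   , -39.369, -37.046,  -0.   ,   0.001,   0.   ]), 'tool_pos': array([ 0.152, -0.606,  0.231]), 'tool_rot': array([-2.477,  1.932,  0.   ]), 'contact_force': array([-0.398,  0.321, -0.148]), 'wrist_torque': array([ 0.069, -0.006,  0.018]), 'opening': 0.08555754584762068}
```

Run:
```python
import cv2
a=cv2.imread("pics/top0.png")[90:290,100:540];b=cv2.imread("pics/side0.png")[90:370,170:450]
cv2.imwrite("pics/a.png",cv2.resize(a,None,fx=1.8,fy=1.8,interpolation=2));cv2.imwrite("pics/b.png",cv2.resize(b,None,fx=2.1,fy=2.1,interpolation=2))
```

```text
(no output)
```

View pics/a.png

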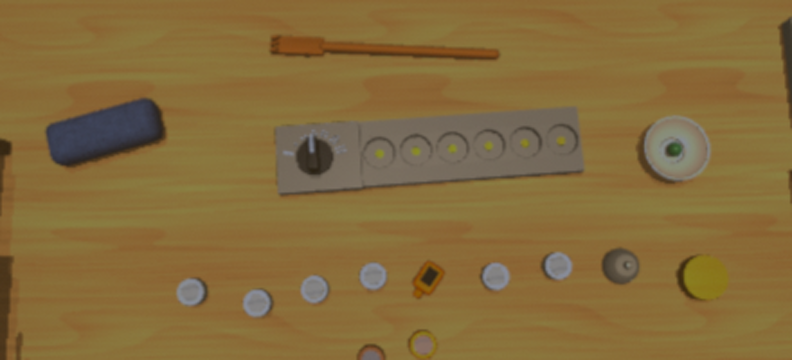

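View pics/b.png

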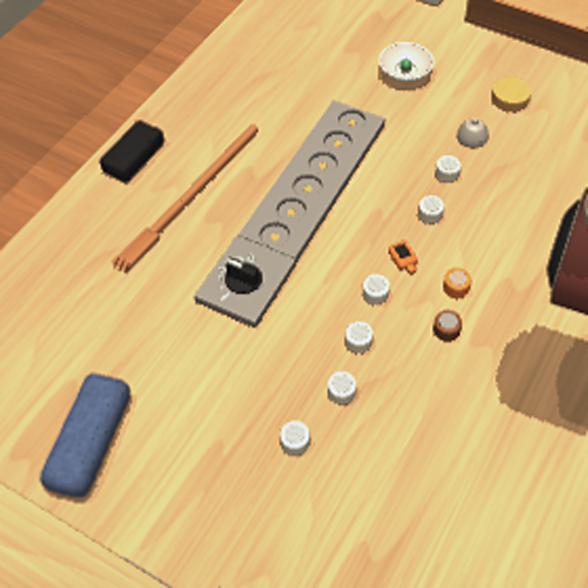

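Six white pucks are in view. Top-view pixels are about (206,252), (243,258), (274,250), (307,243), (375,244) and (410,238). The brown and orange look-alikes at about (306,287) and (335,281) are not meant, and neither is the brass tin at (490,246). Next I'll measure the pucks, pockets and dial precisely.

```bash
cat > m.py <<'E'
from h import *
from scipy.optimize import least_squares
def pucks(tag=""):
    out={}
    for c in("top","side"):
        im=viewer.get_image(c);cv2.imwrite(f"pics/{c}{tag}.png",im)
        h=cv2.cvtColor(im,cv2.COLOR_BGR2HSV)
        b,g,r=[im[...,i].astype(int) for i in range(3)]
        m=((r-b<(45 if c=="side" else 25))&(r>(150 if c=="side" else 85))).astype(np.uint8)
        m=cv2.morphologyEx(m,cv2.MORPH_CLOSE,np.ones((3,3)))
        n,l,s,ce=cv2.connectedComponentsWithStats(m)
        out[c]=[(ce[i],s[i,4]) for i in range(1,n) if 60<s[i,4]<600]
    return out
def match(o,z=.011):
    res=[]
    for p,a in o["top"]:
        for q,b in o["side"]:
            X,e=tri(p,q)
            if e<.008 and -.01<X[2]<.05 and .3<X[0]<.8: res.append((np.round(X,4),round(e,4),a,b,np.round(p,1),np.round(q,1)))
    return res
E
python3 - <<'E'
from m import *
np.set_printoptions(precision=4,suppress=True)
o=pucks("1")
for c in o: print(c,[(np.round(p,1),a) for p,a in o[c]])
for r in match(o): print(*r)
# yellow contacts
for c in("top","side"):
    im=cv2.imread(f"pics/{c}1.png").astype(int);b,g,r=im[...,0],im[...,1],im[...,2]
    for i,y in enumerate(np.linspace(.035,-.213,6)):
        p=proj(c,[.618+.002*i,y,.008]);x0,y0=np.round(p).astype(int)
        w=im[y0-9:y0+10,x0-9:x0+10];s=(w[...,2]-w[...,0]).clip(0)
        s=(s-np.percentile(s,85)).clip(0);Y,X=np.mgrid[-9:10,-9:10]
        q=np.array([x0+(s*X).sum()/s.sum(),y0+(s*Y).sum()/s.sum()]);print(c,i+1,q,onz(c,q,.008))
cv2.imwrite("pics/c.png",np.hstack([cv2.resize(cv2.imread("pics/top1.png")[145:205,245:305],(480,480),interpolation=2),cv2.resize(cv2.imread("pics/side1.png")[195:245,260:310],(300,480)if 0 else(320,480),interpolation=2)]))
E
```

```text
top [(array([471.5, 173. ]), np.int32(550)), (array([582.4, 193.9]), np.int32(142)), (array([ 65.7, 305.7]), np.int32(381)), (array([409.6, 237.3]), np.int32(179)), (array([306.9, 243. ]), np.int32(179)), (array([375. , 243.1]), np.int32(182)), (array([274.3, 250.2]), np.int32(181)), (array([205.6, 251.9]), np.int32(188)), (array([242.5, 258. ]), np.int32(192)), (array([ 71.5, 306. ]), np.int32(82)), (array([305.7, 289.7]), np.int32(69))]
side [(array([457.9,  97.5]), np.int32(147)), (array([363. , 118.3]), np.int32(337)), (array([395.5, 151.3]), np.int32(86)), (array([383.1, 168. ]), np.int32(81)), (array([375. , 187.6]), np.int32(91)), (array([348.7, 225.9]), np.int32(110)), (array([340.6, 248.5]), np.int32(119)), (array([332.3, 272.8]), np.int32(137)), (array([310. , 296.7]), np.int32(147)), (array([488.9, 318.1]), np.int32(76)), (array([545.2, 330.1]), np.int32(77)), (array([135.4, 363. ]), np.int32(425)), (array([294. , 383.2]), np.int32(123))]
[ 0.6084 -0.353   0.0401] 0.0025 550 337 [471.5 173. ] [363.  118.3]
[ 0.4615 -0.2007  0.0197] 0.0012 179 81 [409.6 237.3] [383.1 168. ]
[... 256 characters left out ...]
0.  296.7]
[0.4225 0.1944 0.018 ] 0.0015 192 137 [242.5 258. ] [332.3 272.8]
top 1 [310.4268 174.968 ] [0.6206 0.0317 0.008 ]
top 2 [330.6119 173.5436] [ 0.623  -0.0182  0.008 ]
top 3 [350.8846 172.1316] [ 0.6254 -0.0683  0.008 ]
top 4 [370.9801 170.6052] [ 0.6281 -0.1181  0.008 ]
top 5 [391.1345 169.1896] [ 0.6306 -0.1681  0.008 ]
top 6 [411.2525 167.7302] [ 0.6331 -0.2181  0.008 ]
side 1 [300.4464 202.3747] [0.6187 0.0315 0.008 ]
side 2 [306.8326 192.6098] [ 0.6213 -0.0095  0.008 ]
side 3 [315.4599 180.2326] [ 0.6233 -0.0644  0.008 ]
side 4 [320.7332 172.136 ] [ 0.6257 -0.101   0.008 ]
side 5 [328.0823 161.166 ] [ 0.6284 -0.1527  0.008 ]
side 6 [338.6945 146.1552] [ 0.6308 -0.2278  0.008 ]
```

View pics/c.png

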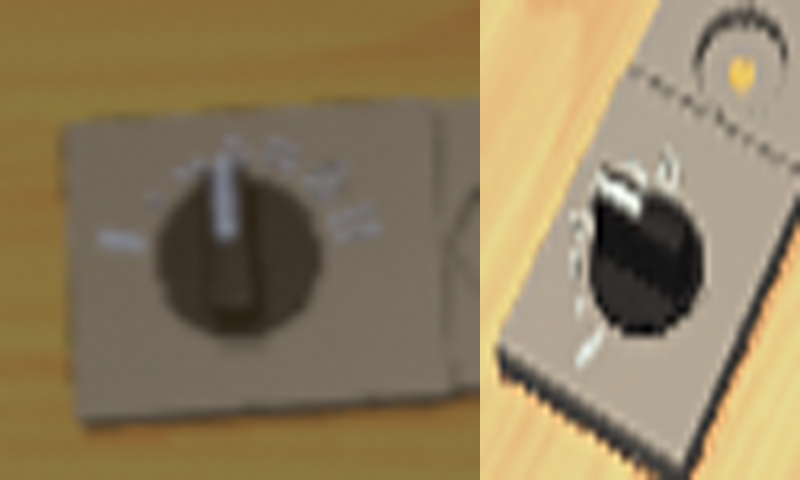

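The dial sits at mark 3, with its bar at about +0.05 to +0.1 rad in the world frame. Pocket 1 is at (0.621, 0.032) with a 50 mm pitch. The dock yaw is 0.05 and the dial axis is at about (0.616, 0.1216). I'll move above the dial.

Emit:
{"name": "step_arm", "arguments": {"moves": [[[1.93, 3.03, -0.4, -0.008], [1.93, 3.03, -0.4, -0.008], [1.93, 3.03, -0.4, -0.008], [1.93, 3.03, -0.4, -0.008], [1.93, 3.03, -0.4, -0.008], [1.93, 3.03, -0.4, -0.008], [1.93, 3.03, -0.4, -0.008], [1.93, 3.03, -0.4, -0.008]]], "grip": 0, "squeeze": 40}}

```text
t: 1.97
tool_pos: [0.3071, -0.3623, 0.1993]
tool_rot: [2.413, -2.012, 0.001]
contact_force: [1.2, -0.5, 0.1]
opening: 0.0853
```

Emit:
{"name": "step_arm", "arguments": {"moves": [[[1.93, 3.03, -0.4, -0.008], [1.93, 3.03, -0.4, -0.008], [1.93, 3.03, -0.4, -0.008], [1.93, 3.03, -0.4, -0.008], [1.93, 3.03, -0.4, -0.008], [1.93, 3.03, -0.4, -0.008], [1.93, 3.03, -0.4, -0.008], [1.93, 3.03, -0.4, -0.008]]]}}

```text
t: 2.63
tool_pos: [0.4616, -0.1197, 0.1675]
tool_rot: [-2.348, 2.087, -0.002]
contact_force: [0.5, -1.2, 0.0]
opening: 0.0854
```

Emit:
{"name": "step_arm", "arguments": {"moves": [[[1.93, 3.03, -0.4, -0.008], [1.93, 3.03, -0.4, -0.008], [1.93, 3.03, -0.4, -0.008], [1.93, 3.03, -0.4, -0.008], [1.93, 3.03, -0.4, -0.008], [1.93, 3.03, -0.4, -0.008], [1.93, 3.03, -0.4, -0.008], [1.93, 3.03, -0.4, -0.008], [0, 0, 0, 0]]], "grip": 0.35}}

```text
t: 3.38
tool_pos: [0.6169, 0.1256, 0.1341]
tool_rot: [-2.284, 2.155, 0.002]
contact_force: [-0.2, -0.9, 0.7]
opening: 0.0558
```

Run:
```python
from h import *
viewer.get_image("top")
for i in range(3):
    o=readout.get_obs();print(o["t"],o["tool_pos"],o["tool_rot"]);im=viewer.get_image("side")
cv2.imwrite("pics/d.png",cv2.resize(im[120:300,200:400],(800,600)if 0 else(640,576),interpolation=2))
```

```text
3.4333 [0.61586093 0.12345451 0.13440278] [ 2.28381901e+00 -2.15625489e+00 -1.33372991e-03]
3.4833 [0.61532803 0.12199914 0.13470453] [ 2.28194740e+00 -2.15765340e+00 -8.65457697e-04]
3.5333 [0.61505219 0.12105858 0.13495908] [ 2.28055865e+00 -2.15934822e+00 -4.91596486e-04]
```

View pics/d.png

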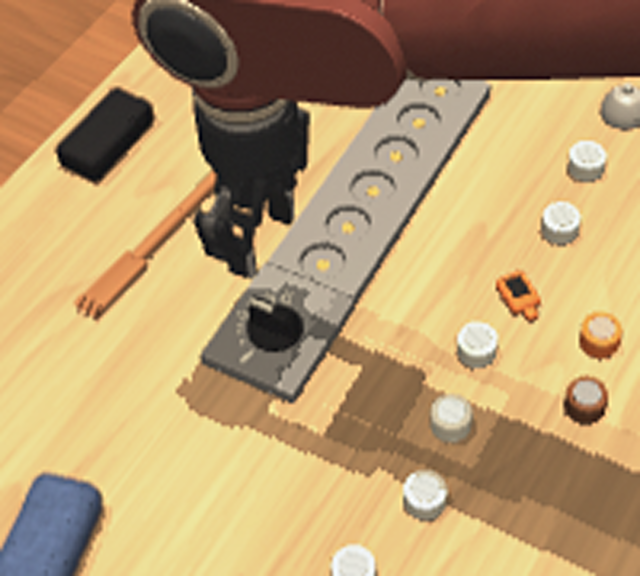

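Emit:
{"name": "step_arm", "arguments": {"moves": [[[0.1, 0, -3, 0], [0, 0, -3, 0], [0, 0, -2.5, 0], [0, 0, -1.5, 0], [0, 0, -0.9, 0], [0, 0, 0, 0], [0, 0, 0, 0]]]}}

```text
t: 4.17
tool_pos: [0.6168, 0.1206, 0.0272]
tool_rot: [-2.279, 2.161, -0.001]
contact_force: [0.5, -0.3, 0.9]
opening: 0.0556
```

Emit:
{"name": "step_arm", "arguments": {"moves": [[[0, 0, 0, 0], [0, 0, 0, 0], [0, 0, 0, 0], [0, 0, 0, 0], [0, 0, 0, 0], [0, 0, 0, 0]]], "grip": 1}}

```text
t: 4.67
tool_pos: [0.6177, 0.1184, 0.0284]
tool_rot: [2.279, -2.159, 0.008]
contact_force: [-0.5, -8.6, 4.0]
opening: 0.013
```

Emit:
{"name": "step_arm", "arguments": {"moves": [[[0, -0.3, 0, 0], [0, 0, 0, 0.05], [0, 0, 0, 0.12], [0, 0, 0, 0.12], [0, 0, 0, 0.12], [0, 0, 0, 0.12], [0, 0, 0, 0.12], [0, 0, 0, 0.12]]]}}

```text
t: 5.33
tool_pos: [0.617, 0.1195, 0.0284]
tool_rot: [-2.925, 1.137, -0.0]
contact_force: [-2.5, 3.3, 7.1]
opening: 0.0132
```

Emit:
{"name": "step_arm", "arguments": {"moves": [[[0, 0, 0, 0.12], [0, 0, 0, 0.12], [0, 0, 0, 0.12], [0, 0, 0, 0.12], [0, 0, 0, 0.12], [0, 0, 0, 0], [0, 0, 0, 0], [0, 0, 0, 0]]]}}

```text
t: 6.0
tool_pos: [0.616, 0.12, 0.0283]
tool_rot: [-3.13, 0.23, 0.002]
contact_force: [-5.4, 4.3, 8.4]
opening: 0.0128
```

Run:
```python
from h import *
o=readout.get_obs();r=o["tool_rot"];print(o["tool_pos"],2*np.arctan2(r[1],r[0]),o["contact_force"],o["wrist_torque"],o["opening"],o["q"])
im=viewer.get_image("side");cv2.imwrite("pics/e.png",cv2.resize(im[180:260,240:340],(600,480),interpolation=2))
```

```text
[0.61595629 0.12004049 0.02834974] 6.136260791875283 [-5.37317356  4.30029699  8.4093541 ] [ 0.80962946  1.13561536 -0.09873984] 0.012759213465416891 [0.07235331 0.25971497 1.74305469 0.00393322 1.13985819 0.21763298]
```

View pics/e.png

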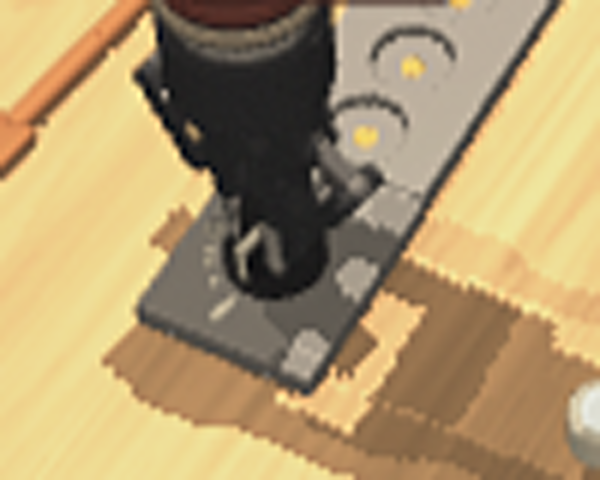

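Emit:
{"name": "step_arm", "arguments": {"moves": [[[0, 0.15, 0.1, 0], [0, 0, 0.1, 0], [0, 0, 0, 0], [0, 0, 0, 0], [0, 0, 2, 0], [0, 0, 3, 0], [0, 0, 4, 0], [-3, 0, 3, 0], [-4, 0, 0, 0.05], [-4, 0, 0, 0.05]]], "grip": 0.3}}

```text
t: 6.88
tool_pos: [0.5081, 0.1193, 0.151]
tool_rot: [-3.14, 0.071, -0.009]
contact_force: [-0.3, 0.5, 0.3]
opening: 0.0599
```

Emit:
{"name": "step_arm", "arguments": {"moves": [[[-4, 0, 0, 0.05], [-3, 0, 0, 0.05], [0, 0, 0, 0], [0, 0, 0, 0]]]}}

```text
t: 7.22
tool_pos: [0.4357, 0.1194, 0.1474]
tool_rot: [3.14, 0.083, 0.001]
contact_force: [1.5, -0.5, 0.1]
opening: 0.0598
```

Run:
```python
from m import *
np.set_printoptions(precision=4,suppress=True)
o=readout.get_obs();r=o["tool_rot"];print(o["tool_pos"],2*np.arctan2(r[1],r[0])-2*np.pi,o["contact_force"])
for r in match(pucks("2")): print(*r)
a=cv2.imread("pics/top2.png");b=cv2.imread("pics/side2.png")
cv2.imwrite("pics/f.png",np.hstack([cv2.resize(a[145:205,245:305],(400,400),interpolation=2),cv2.resize(b[195:245,260:310],(400,400),interpolation=2)]))
```

```text
[0.4357 0.1194 0.1474] -6.230125787655296 [ 1.523  -0.5451  0.1136]
[0.4547 0.043  0.0167] 0.0006 178 94 [306.9 243. ] [348.  226.1]
[ 0.4497 -0.1184  0.0185] 0.0015 182 91 [375.  243.1] [375.  187.6]
[ 0.3729 -0.6151  0.0321] 0.0064 595 145 [591.7 270.5] [457.9  97.4]
```

View pics/f.png

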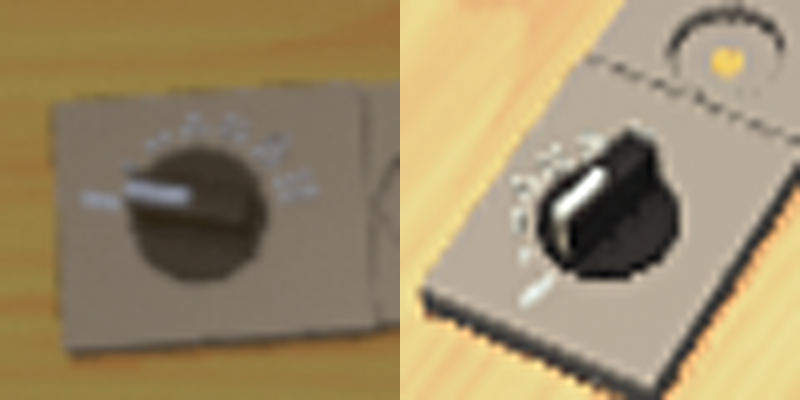

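The dial is at off. Next is the first puck, at (0.4385, 0.1195).

Emit:
{"name": "step_arm", "arguments": {"moves": [[[0.3, 0, -4, 0], [0, 0, -4, 0], [0, 0, -3, 0], [0, 0, -2, 0], [0, 0, -0.7, 0], [0, 0, -0.3, 0], [0, 0, 0, 0], [0, 0, 0, 0]]]}}

```text
t: 7.98
tool_pos: [0.4417, 0.1196, 0.0094]
tool_rot: [-3.14, -0.083, -0.004]
contact_force: [-0.3, -0.7, 0.2]
opening: 0.06
```

Emit:
{"name": "step_arm", "arguments": {"moves": [[[0, 0, 0, 0], [0, 0, 0, 0], [0, 0, 0, 0], [0, 0, 0, 0], [0, 0, 0, 0], [0, 0, 0, 0]]], "grip": 1, "squeeze": 30}}

```text
t: 8.48
tool_pos: [0.4414, 0.1197, 0.0096]
tool_rot: [-3.14, -0.083, -0.005]
contact_force: [-0.5, -0.2, 7.1]
opening: 0.0346
```

Emit:
{"name": "step_arm", "arguments": {"moves": [[[0, 0, 3, 0], [0, 0, 3, 0], [3, -1.5, 0, 0], [4, -2, 0, 0], [4, -2, 0, 0], [4, -2, 0, 0], [2.9, -1.3, 0, 0], [0, 0, 0, 0], [0, 0, 0, 0], [0, 0, 0, 0]]]}}

```text
t: 9.32
tool_pos: [0.6098, 0.0358, 0.0672]
tool_rot: [-3.14, -0.083, 0.002]
contact_force: [-1.0, -0.4, -0.1]
opening: 0.0343
```

Emit:
{"name": "step_arm", "arguments": {"moves": [[[0, 0, -2, 0], [0, 0, -1, 0], [0, 0, 0, 0], [0, 0, 0, 0]]]}}

```text
t: 9.65
tool_pos: [0.6088, 0.0363, 0.0367]
tool_rot: [-3.14, -0.084, 0.005]
contact_force: [-0.8, 0.2, 0.1]
opening: 0.0346
```

Run:
```python
from m import *
np.set_printoptions(precision=4,suppress=True)
o=readout.get_obs();r=o["tool_rot"];print(o["tool_pos"],2*np.arctan2(r[1],r[0]),o["contact_force"],o["opening"])
im=viewer.get_image("side");print(proj("side",[.62,.0316,.05]))
cv2.imwrite("pics/g.png",cv2.resize(im[150:250,240:360],(720,600),interpolation=2))
```

```text
[0.6088 0.0363 0.0367] -6.229407268827662 [-0.8414  0.1552  0.1396] 0.03460116225387908
[299.4048 193.3048]
```

View pics/g.png

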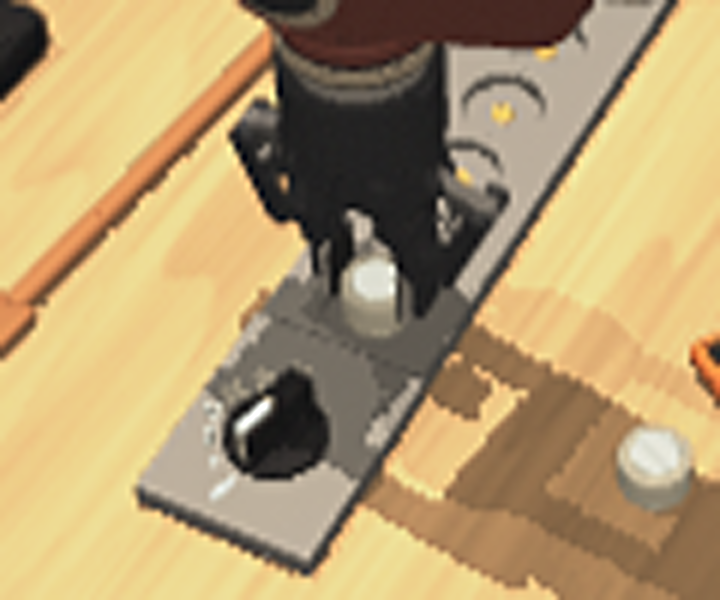

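Emit:
{"name": "step_arm", "arguments": {"moves": [[[1.1, -0.45, 0, 0], [0, 0, 0, 0], [0, 0, 0, 0], [0, 0, -1, 0], [0, 0, -0.7, 0], [0, 0, -0.1, 0], [0, 0, 0, 0], [0, 0, 0, 0]]]}}

```text
t: 10.37
tool_pos: [0.6211, 0.0312, 0.0192]
tool_rot: [-3.14, -0.083, 0.002]
contact_force: [0.2, 1.0, -0.3]
opening: 0.0346
```

Emit:
{"name": "step_arm", "arguments": {"moves": [[[0, 0, -0.1, 0], [0, 0, 0, 0], [0, 0, 0, 0]]]}}

```text
t: 10.62
tool_pos: [0.6217, 0.0311, 0.0189]
tool_rot: [3.14, 0.083, 0.0]
contact_force: [0.3, -1.2, -1.2]
opening: 0.0346
```

Emit:
{"name": "step_arm", "arguments": {"moves": [[[0, 0, 0, 0], [0, 0, 0, 0], [0, 0, 0, 0], [0, 0, 0, 0], [0, 0, 3, 0], [0, 0, 4, 0], [-4, 0, 0, 0], [-4, 0.3, 0, 0], [-4, 0.4, 0, 0], [-4, 0.4, 0, 0]]], "grip": 0.3}}

```text
t: 11.45
tool_pos: [0.4602, 0.0421, 0.0889]
tool_rot: [3.14, 0.083, 0.001]
contact_force: [0.0, 0.8, 0.9]
opening: 0.0599
```

Emit:
{"name": "step_arm", "arguments": {"moves": [[[-0.7, 0.1, 0, 0], [0, 0, 0, 0], [0, 0, 0, 0]]]}}

```text
t: 11.7
tool_pos: [0.4554, 0.0431, 0.0895]
tool_rot: [3.14, 0.083, 0.004]
contact_force: [0.7, 0.7, 0.5]
opening: 0.0595
```

Run:
```python
from m import *
np.set_printoptions(precision=4,suppress=True)
for r in match(pucks("3")): print(*r)
o=readout.get_obs();r=o["tool_rot"];print(o["tool_pos"],2*np.arctan2(r[1],r[0]),o["contact_force"])
a=cv2.imread("pics/top3.png");b=cv2.imread("pics/side3.png")
cv2.imwrite("pics/i.png",np.hstack([cv2.resize(a[145:205,265:355],(480,320),interpolation=2),cv2.resize(b[175:235,270:330],(320,320),interpolation=2)]))
```

```text
[ 0.4496 -0.1178  0.0221] 0.0015 182 77 [375.  243.1] [375.1 187. ]
[0.4386 0.281  0.0182] 0.0015 192 148 [205.7 251.9] [310.  296.7]
[0.4224 0.1959 0.0207] 0.0027 165 137 [241.5 257.8] [332.3 272.8]
[ 0.373  -0.6151  0.0319] 0.0063 598 144 [591.7 270.4] [457.9  97.4]
[0.4566 0.0429 0.09  ] 0.05279780130899224 [-0.6903 -0.5556 -0.7392]
```

View pics/i.png

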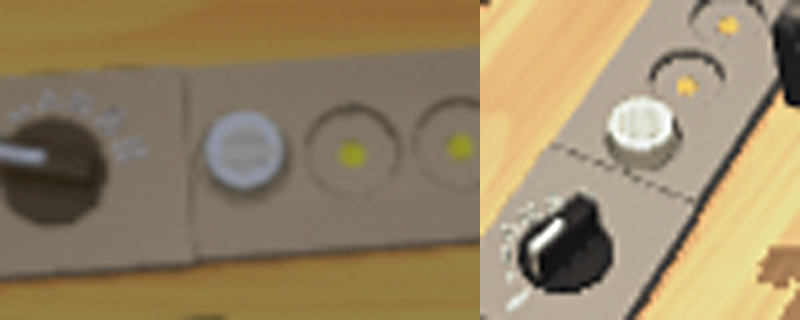

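Puck 1 looks seated in pocket 1. Next is the puck at (0.454, 0.043), bound for pocket 2.

Emit:
{"name": "step_arm", "arguments": {"moves": [[[-0.1, 0, -3, 0], [0, 0, -3, 0], [0, 0, -1.5, 0], [0, 0, -0.8, 0], [0, 0, 0, 0], [0, 0, 0, 0]]]}}

```text
t: 12.3
tool_pos: [0.4549, 0.0429, 0.0063]
tool_rot: [3.14, 0.083, 0.001]
contact_force: [-0.2, 0.1, 0.5]
opening: 0.0595
```

Emit:
{"name": "step_arm", "arguments": {"moves": [[[0, 0, 0, 0], [0, 0, 0, 0], [0, 0, 0, 0], [0, 0, 0, 0], [0, 0, 0, 0], [0, 0, 0, 0]]], "grip": 1}}

```text
t: 12.8
tool_pos: [0.4555, 0.043, 0.0076]
tool_rot: [3.14, 0.083, 0.006]
contact_force: [1.0, -0.7, 6.3]
opening: 0.0347
```

Emit:
{"name": "step_arm", "arguments": {"moves": [[[0, 0, 3, 0], [0, 0, 3, 0], [3.3, -1.2, 0, 0], [3.3, -1.2, 0, 0], [3.3, -1.2, 0, 0], [3.3, -1.2, 0, 0], [3.3, -1.2, 0, 0], [0, 0, 0, 0], [0, 0, 0, 0], [0, 0, 0, 0]]]}}

```text
t: 13.63
tool_pos: [0.6177, -0.0167, 0.0651]
tool_rot: [-3.14, -0.083, 0.003]
contact_force: [-0.3, 0.1, 0.3]
opening: 0.0346
```

Emit:
{"name": "step_arm", "arguments": {"moves": [[[0.5, -0.15, -2, 0], [0, 0, -1.2, 0], [0, 0, 0, 0], [0, 0, 0, 0], [0, 0, -1, 0], [0, 0, -0.5, 0], [0, 0, 0, 0], [0, 0, 0, 0]]]}}

```text
t: 14.3
tool_pos: [0.6232, -0.0183, 0.0184]
tool_rot: [-3.14, -0.083, 0.001]
contact_force: [0.7, 0.4, -0.2]
opening: 0.0348
```

Emit:
{"name": "step_arm", "arguments": {"moves": [[[0, 0, -0.1, 0], [0, 0, 0, 0], [0, 0, 0, 0]]]}}

```text
t: 14.55
tool_pos: [0.6239, -0.0184, 0.0181]
tool_rot: [3.14, 0.083, 0.001]
contact_force: [-0.1, -0.3, 0.3]
opening: 0.0346
```

Emit:
{"name": "step_arm", "arguments": {"moves": [[[0, 0, 0, 0], [0, 0, 0, 0], [0, 0, 0, 0], [0, 0, 3, 0], [0, 0, 4, 0], [-3.46, -2, 0, 0], [-3.46, -2, 0, 0], [-3.46, -2, 0, 0], [-3.46, -2, 0, 0], [-3.46, -2, 0, 0]]], "grip": 0.3}}

```text
t: 15.38
tool_pos: [0.4491, -0.1189, 0.0878]
tool_rot: [3.14, 0.085, 0.001]
contact_force: [0.1, -1.1, 1.8]
opening: 0.0597
```

Emit:
{"name": "step_arm", "arguments": {"moves": [[[0, 0, 0, 0], [0, 0, 0, 0], [0, 0, 0, 0]]]}}

```text
t: 15.63
tool_pos: [0.4512, -0.1186, 0.0884]
tool_rot: [3.14, 0.082, 0.003]
contact_force: [0.1, -0.0, 0.7]
opening: 0.0598
```

```bash
cat > w.py <<'E'
from m import *
np.set_printoptions(precision=4,suppress=True)
import sys
tag=sys.argv[1];o=pucks(tag);ob=readout.get_obs();print(ob["tool_pos"],ob["opening"])
for c in o:
    print(c,[(np.round(onz(c,p,.02)[:2],4),int(a)) for p,a in o[c] if .35<onz(c,p,.02)[0]<.7 and -.32<onz(c,p,.02)[1]<.36])
im=cv2.imread(f"pics/top{tag}.png");im2=cv2.imread(f"pics/side{tag}.png")
# pocketed pucks: white blob in a window round each pocket, taken at height .03
for i in range(6):
    P=np.array([.62+.0025*i,.0316-.05*i,.030]);s=[]
    for c,I in(("top",im),("side",im2)):
        x,y=np.round(proj(c,P)).astype(int);w=I[y-9:y+10,x-9:x+10].astype(int)
        m=(w.min(2)>np.median(I[150:200,320:400].min(1))*0+(125 if c=="top" else 190));Y,X=np.mgrid[-9:10,-9:10]
        if m.sum()>30: s+=[c,int(m.sum()),(onz(c,(x+X[m].mean(),y+Y[m].mean()),.03)-P)[:2]*1000]
    if s: print("pocket",i+1,*s)
E
python3 w.py 4
```

```text
[ 0.4518 -0.1183  0.0884] 0.05940108291290713
top [(array([0.6333, 0.1167]), 284), (array([ 0.6374, -0.1988]), 159), (array([0.6221, 0.0077]), 541), (array([0.4391, 0.2805]), 187), (array([0.4232, 0.1942]), 190)]
side [(array([ 0.4634, -0.1999]), 66), (array([ 0.449 , -0.1182]), 77), (array([0.4213, 0.1951]), 137), (array([0.4373, 0.2815]), 148)]
pocket 1 top 157 [ 2.4251 -0.5234] side 89 [-0.3535 -4.186 ]
pocket 2 top 154 [ 2.104  -0.3898] side 93 [-0.694   5.0021]
```

Emit:
{"name": "step_arm", "arguments": {"moves": [[[-0.2, 0, -3, 0], [0, 0, -3, 0], [0, 0, -1.5, 0], [0, 0, -0.6, 0], [0, 0, 0, 0], [0, 0, 0, 0]]]}}

```text
t: 16.23
tool_pos: [0.4497, -0.1183, 0.0073]
tool_rot: [3.14, 0.085, 0.001]
contact_force: [-0.4, 0.2, 1.0]
opening: 0.0597
```

Emit:
{"name": "step_arm", "arguments": {"moves": [[[0, 0, 0, 0], [0, 0, 0, 0], [0, 0, 0, 0], [0, 0, 0, 0], [0, 0, 0, 0], [0, 0, 0, 0]]], "grip": 1}}

```text
t: 16.73
tool_pos: [0.4502, -0.1189, 0.0086]
tool_rot: [3.139, 0.083, 0.005]
contact_force: [0.4, 1.0, 6.4]
opening: 0.0345
```

Emit:
{"name": "step_arm", "arguments": {"moves": [[[0, 0, 3, 0], [0, 0, 3, 0], [3.55, 1, 0, 0], [3.55, 1, 0, 0], [3.55, 1, 0, 0], [3.55, 1, 0, 0], [3.55, 1, 0, 0], [0, 0, 0, 0], [0, 0, 0, 0], [0, 0, 0, 0]]]}}

```text
t: 17.57
tool_pos: [0.6255, -0.0683, 0.0662]
tool_rot: [-3.14, -0.084, 0.002]
contact_force: [0.1, -0.3, -0.9]
opening: 0.0345
```

Emit:
{"name": "step_arm", "arguments": {"moves": [[[-0.1, 0, -2, 0], [0, 0, -1.2, 0], [0, 0, 0, 0], [0, 0, 0, 0], [0, 0, -1, 0], [0, 0, -0.5, 0], [0, 0, 0, 0], [0, 0, 0, 0]]]}}

```text
t: 18.23
tool_pos: [0.6248, -0.0683, 0.0194]
tool_rot: [-3.14, -0.083, 0.001]
contact_force: [-0.4, 0.8, -0.6]
opening: 0.0341
```

Emit:
{"name": "step_arm", "arguments": {"moves": [[[0, 0, -0.15, 0], [0, 0, 0, 0], [0, 0, 0, 0]]]}}

```text
t: 18.48
tool_pos: [0.6253, -0.0684, 0.0185]
tool_rot: [3.14, 0.083, 0.001]
contact_force: [0.0, 0.0, -0.2]
opening: 0.035
```

Emit:
{"name": "step_arm", "arguments": {"moves": [[[0, 0, 0, 0], [0, 0, 0, 0], [0, 0, 0, 0], [0, 0, 3, 0], [0, 0, 4, 0], [-2.72, -2.2, 0, 0], [-2.72, -2.2, 0, 0], [-2.72, -2.2, 0, 0], [-2.72, -2.2, 0, 0], [-2.72, -2.2, 0, 0]]], "grip": 0.3}}

```text
t: 19.32
tool_pos: [0.488, -0.1791, 0.0886]
tool_rot: [3.14, 0.084, 0.001]
contact_force: [-0.0, -1.3, -0.8]
opening: 0.0599
```

Emit:
{"name": "step_arm", "arguments": {"moves": [[[-2.72, -2.2, 0, 0], [0, 0, 0, 0], [0, 0, 0, 0], [0, 0, 0, 0]]]}}

```text
t: 19.65
tool_pos: [0.4623, -0.2005, 0.0887]
tool_rot: [3.14, 0.082, 0.002]
contact_force: [0.2, -0.0, -0.3]
opening: 0.0595
```

```bash
python3 w.py 5
```

```text
[ 0.4627 -0.2     0.0885] 0.05992712621970712
top [(array([0.6335, 0.1169]), 266), (array([ 0.6257, -0.0682]), 248), (array([0.623 , 0.0069]), 491), (array([ 0.4632, -0.1991]), 86), (array([0.4392, 0.2804]), 186), (array([0.4232, 0.1941]), 189)]
side [(array([ 0.4602, -0.2015]), 68), (array([0.4213, 0.1951]), 137), (array([0.4373, 0.2815]), 148)]
pocket 1 top 162 [ 2.5121 -0.4372] side 89 [-0.3535 -4.186 ]
pocket 2 top 159 [ 2.1613 -0.4618] side 106 [-0.7785 -0.1832]
pocket 3 top 160 [0.999  0.5421] side 82 [-1.3569  5.5165]
```

Emit:
{"name": "step_arm", "arguments": {"moves": [[[-0.1, -0.05, -3, 0], [0, 0, -3, 0], [0, 0, -1.5, 0], [0, 0, -0.6, 0], [0, 0, 0, 0], [0, 0, 0, 0]]]}}

```text
t: 20.25
tool_pos: [0.4618, -0.2007, 0.0078]
tool_rot: [3.14, 0.085, 0.001]
contact_force: [-0.7, 0.1, 0.2]
opening: 0.0594
```

Emit:
{"name": "step_arm", "arguments": {"moves": [[[0, 0, 0, 0], [0, 0, 0, 0], [0, 0, 0, 0], [0, 0, 0, 0], [0, 0, 0, 0], [0, 0, 0, 0]]], "grip": 1}}

```text
t: 20.75
tool_pos: [0.4625, -0.2017, 0.0092]
tool_rot: [3.139, 0.083, 0.005]
contact_force: [0.2, 0.5, 6.5]
opening: 0.0343
```

Emit:
{"name": "step_arm", "arguments": {"moves": [[[0, 0, 3, 0], [0, 0, 3, 0], [3.35, 1.65, 0, 0], [3.35, 1.65, 0, 0], [3.35, 1.65, 0, 0], [3.35, 1.65, 0, 0], [3.35, 1.65, 0, 0], [0, 0, 0, 0], [0, 0, 0, 0], [0, 0, 0, 0]]]}}

```text
t: 21.58
tool_pos: [0.6278, -0.1183, 0.0667]
tool_rot: [-3.14, -0.084, 0.002]
contact_force: [-0.6, 0.3, -0.0]
opening: 0.0344
```

Emit:
{"name": "step_arm", "arguments": {"moves": [[[-0.05, 0, -2, 0], [0, 0, -1.2, 0], [0, 0, 0, 0], [0, 0, 0, 0], [0, 0, -1, 0], [0, 0, -0.5, 0], [0, 0, 0, 0], [0, 0, 0, 0]]]}}

```text
t: 22.25
tool_pos: [0.6276, -0.1184, 0.0199]
tool_rot: [-3.14, -0.083, 0.001]
contact_force: [-0.4, 0.6, -0.5]
opening: 0.0344
```

Emit:
{"name": "step_arm", "arguments": {"moves": [[[0, 0, -0.2, 0], [0, 0, 0, 0], [0, 0, 0, 0]]]}}

```text
t: 22.5
tool_pos: [0.6281, -0.1184, 0.0185]
tool_rot: [3.14, 0.083, 0.0]
contact_force: [0.7, 0.8, -0.5]
opening: 0.0345
```

Emit:
{"name": "step_arm", "arguments": {"moves": [[[0, 0, 0, 0], [0, 0, 0, 0], [0, 0, 0, 0], [0, 0, 3, 0], [0, 0, 4, 0], [-2.06, 3.13, 0, 0], [-2.06, 3.13, 0, 0], [-2.06, 3.13, 0, 0], [-2.06, 3.13, 0, 0], [-2.06, 3.13, 0, 0]]], "grip": 0.3}}

```text
t: 23.33
tool_pos: [0.5239, 0.0393, 0.0886]
tool_rot: [-3.14, -0.082, -0.001]
contact_force: [0.5, 0.6, -0.2]
opening: 0.0598
```

Emit:
{"name": "step_arm", "arguments": {"moves": [[[-2.06, 3.13, 0, 0], [-2.06, 3.13, 0, 0], [-2.06, 3.13, 0, 0], [-2.06, 3.13, 0, 0], [-2.06, 3.13, 0, 0], [0, 0, 0, 0], [0, 0, 0, 0], [0, 0, 0, 0]]]}}

```text
t: 24.0
tool_pos: [0.4223, 0.1945, 0.0886]
tool_rot: [3.14, 0.084, 0.002]
contact_force: [0.1, 0.2, -1.0]
opening: 0.06
```

```bash
python3 w.py 6
```

```text
[0.4228 0.1938 0.0885] 0.05987471501192203
top [(array([0.6309, 0.1163]), 297), (array([ 0.638 , -0.2248]), 66), (array([ 0.6395, -0.1767]), 72), (array([0.4233, 0.1939]), 96)]
side [(array([0.4218, 0.1953]), 122), (array([0.437 , 0.2836]), 127)]
pocket 1 top 156 [ 2.3429 -0.4507] side 97 [-0.0169 -3.8376]
pocket 2 top 152 [ 2.0287 -0.1998] side 111 [-0.3665  0.6001]
pocket 3 top 154 [0.9538 0.3797] side 68 [2.7052 6.7894]
pocket 4 top 151 [1.2878 0.6621]
```

Emit:
{"name": "step_arm", "arguments": {"moves": [[[-0.05, 0.05, -3, 0], [0, 0, -3, 0], [0, 0, -1.5, 0], [0, 0, -0.6, 0], [0, 0, 0, 0], [0, 0, 0, 0]]]}}

```text
t: 24.6
tool_pos: [0.4224, 0.1946, 0.0078]
tool_rot: [-3.14, -0.081, -0.001]
contact_force: [0.3, 0.5, 0.4]
opening: 0.0599
```

Emit:
{"name": "step_arm", "arguments": {"moves": [[[0, 0, 0, 0], [0, 0, 0, 0], [0, 0, 0, 0], [0, 0, 0, 0], [0, 0, 0, 0], [0, 0, 0, 0]]], "grip": 1}}

```text
t: 25.1
tool_pos: [0.4231, 0.1954, 0.0091]
tool_rot: [-3.14, -0.084, -0.005]
contact_force: [0.2, -1.8, 6.4]
opening: 0.0346
```

Emit:
{"name": "step_arm", "arguments": {"moves": [[[0, 0, 3, 0], [0, 0, 3, 0], [1.89, -3.29, 0, 0], [1.89, -3.29, 0, 0], [1.89, -3.29, 0, 0], [1.89, -3.29, 0, 0], [1.89, -3.29, 0, 0], [1.89, -3.29, 0, 0], [1.89, -3.29, 0, 0], [1.89, -3.29, 0, 0]]]}}

```text
t: 25.93
tool_pos: [0.5732, -0.0697, 0.0673]
tool_rot: [-3.14, -0.083, -0.0]
contact_force: [1.1, 0.8, -1.1]
opening: 0.0348
```

Emit:
{"name": "step_arm", "arguments": {"moves": [[[1.89, -3.29, 0, 0], [1.89, -3.29, 0, 0], [1.89, -3.29, 0, 0], [0, 0, 0, 0], [0, 0, 0, 0], [0, 0, 0, 0]]]}}

```text
t: 26.43
tool_pos: [0.6288, -0.1663, 0.0668]
tool_rot: [-3.14, -0.083, 0.002]
contact_force: [-0.5, -0.6, -2.2]
opening: 0.0343
```

Emit:
{"name": "step_arm", "arguments": {"moves": [[[0.05, -0.15, -2, 0], [0, 0, -1.2, 0], [0, 0, 0, 0], [0, 0, 0, 0], [0, 0, -1, 0], [0, 0, -0.5, 0], [0, 0, 0, 0], [0, 0, 0, 0]]]}}

```text
t: 27.1
tool_pos: [0.6295, -0.1681, 0.0199]
tool_rot: [-3.14, -0.083, 0.001]
contact_force: [1.1, -1.0, -1.1]
opening: 0.0346
```

Emit:
{"name": "step_arm", "arguments": {"moves": [[[0, 0, -0.2, 0], [0, 0, 0, 0], [0, 0, 0, 0]]]}}

```text
t: 27.35
tool_pos: [0.63, -0.1684, 0.0185]
tool_rot: [3.14, 0.083, 0.0]
contact_force: [-0.1, 1.2, -1.0]
opening: 0.0345
```

Emit:
{"name": "step_arm", "arguments": {"moves": [[[0, 0, 0, 0], [0, 0, 0, 0], [0, 0, 0, 0], [0, 0, 3, 0], [0, 0, 4, 0], [-1.59, 3.74, 0, 0], [-1.59, 3.74, 0, 0], [-1.59, 3.74, 0, 0], [-1.59, 3.74, 0, 0], [-1.59, 3.74, 0, 0]]], "grip": 0.3}}

```text
t: 28.18
tool_pos: [0.5495, 0.0201, 0.0886]
tool_rot: [-3.14, -0.082, -0.001]
contact_force: [1.3, 1.4, 0.2]
opening: 0.06
```

Emit:
{"name": "step_arm", "arguments": {"moves": [[[-1.59, 3.74, 0, 0], [-1.59, 3.74, 0, 0], [-1.59, 3.74, 0, 0], [-1.59, 3.74, 0, 0], [-1.59, 3.74, 0, 0], [-1.59, 3.74, 0, 0], [-1.59, 3.74, 0, 0], [0, 0, 0, 0], [0, 0, 0, 0], [0, 0, 0, 0]]]}}

```text
t: 29.02
tool_pos: [0.4391, 0.2805, 0.0884]
tool_rot: [3.14, 0.084, 0.001]
contact_force: [-0.5, -0.8, -0.0]
opening: 0.0599
```

```bash
python3 w.py 7
```

```text
[0.4396 0.2796 0.0883] 0.05978154445771293
top [(array([0.633, 0.117]), 276), (array([ 0.6269, -0.0931]), 506), (array([ 0.6307, -0.1696]), 263), (array([0.6226, 0.0069]), 521), (array([0.4392, 0.2821]), 112)]
side [(array([ 0.4567, -0.2827]), 101), (array([0.6409, 0.1285]), 340), (array([0.4374, 0.2819]), 140)]
pocket 1 top 157 [ 2.4251 -0.5234]
pocket 2 top 155 [ 2.1533 -0.2968]
pocket 3 top 157 [0.9211 0.4338] side 66 [  1.8152 -16.0678]
pocket 4 top 156 [1.1343 1.1055] side 109 [-0.8735  2.5397]
pocket 5 top 156 [ 0.464  -1.0555] side 93 [-1.0956  8.0853]
```

Emit:
{"name": "step_arm", "arguments": {"moves": [[[-0.1, 0.15, -3, 0], [0, 0, -3, 0], [0, 0, -1.5, 0], [0, 0, -0.6, 0], [0, 0, 0, 0], [0, 0, 0, 0]]]}}

```text
t: 29.62
tool_pos: [0.4389, 0.2815, 0.0079]
tool_rot: [-3.14, -0.081, -0.001]
contact_force: [-0.4, -0.1, 0.3]
opening: 0.0599
```

Emit:
{"name": "step_arm", "arguments": {"moves": [[[0, 0, 0, 0], [0, 0, 0, 0], [0, 0, 0, 0], [0, 0, 0, 0], [0, 0, 0, 0], [0, 0, 0, 0]]], "grip": 1}}

```text
t: 30.12
tool_pos: [0.4397, 0.2825, 0.0092]
tool_rot: [-3.14, -0.084, -0.005]
contact_force: [0.3, -1.8, 6.2]
opening: 0.0348
```

Emit:
{"name": "step_arm", "arguments": {"moves": [[[0, 0, 3, 0], [0, 0, 3, 0], [1.39, -3.57, 0, 0], [1.39, -3.57, 0, 0], [1.39, -3.57, 0, 0], [1.39, -3.57, 0, 0], [1.39, -3.57, 0, 0], [1.39, -3.57, 0, 0], [1.39, -3.57, 0, 0], [1.39, -3.57, 0, 0]]]}}

```text
t: 30.95
tool_pos: [0.5494, -0.0053, 0.0674]
tool_rot: [-3.14, -0.083, -0.0]
contact_force: [1.0, 0.1, -0.9]
opening: 0.0346
```

Emit:
{"name": "step_arm", "arguments": {"moves": [[[1.39, -3.57, 0, 0], [1.39, -3.57, 0, 0], [1.39, -3.57, 0, 0], [1.39, -3.57, 0, 0], [1.39, -3.57, 0, 0], [1.39, -3.57, 0, 0], [0, 0, 0, 0], [0, 0, 0, 0], [0, 0, 0, 0], [0, 0, 0, 0]]]}}

```text
t: 31.78
tool_pos: [0.632, -0.2163, 0.0668]
tool_rot: [-3.14, -0.085, 0.002]
contact_force: [-1.0, -0.3, -0.7]
opening: 0.0343
```

Emit:
{"name": "step_arm", "arguments": {"moves": [[[0, -0.15, -2, 0], [0, 0, -1.2, 0], [0, 0, 0, 0], [0, 0, 0, 0], [0, 0, -1, 0], [0, 0, -0.6, 0], [0, 0, 0, 0], [0, 0, 0, 0]]]}}

```text
t: 32.45
tool_pos: [0.6322, -0.2191, 0.0187]
tool_rot: [-3.14, -0.083, 0.002]
contact_force: [-0.6, -0.6, -0.8]
opening: 0.0347
```

Emit:
{"name": "step_arm", "arguments": {"moves": [[[0, 0, -0.1, 0], [0, 0, 0, 0], [0, 0, 0, 0]]]}}

```text
t: 32.7
tool_pos: [0.6329, -0.2195, 0.0187]
tool_rot: [3.14, 0.083, 0.001]
contact_force: [0.0, 0.4, -0.5]
opening: 0.0344
```

Emit:
{"name": "step_arm", "arguments": {"moves": [[[0, 0.1, 0, 0], [0, 0, 0, 0]]]}}

```text
t: 32.87
tool_pos: [0.6328, -0.2183, 0.0185]
tool_rot: [3.14, 0.083, 0.0]
contact_force: [-0.1, 0.1, -2.1]
opening: 0.0348
```

Emit:
{"name": "step_arm", "arguments": {"moves": [[[0, 0, 0, 0], [0, 0, 0, 0], [0, 0, 0, 0], [0, 0, 3, 0], [0, 0, 4, 0], [-1.8, 3.2, 1, 0.12], [-1.8, 3.2, 1, 0.12], [-1.8, 3.2, 1, 0.12], [-1.8, 3.2, 1, 0.12], [-1.8, 3.2, 1, 0.12]]], "grip": 0.3}}

```text
t: 33.7
tool_pos: [0.5416, -0.0571, 0.1389]
tool_rot: [2.973, 1.016, 0.001]
contact_force: [-0.2, 1.1, 0.0]
opening: 0.0597
```

Emit:
{"name": "step_arm", "arguments": {"moves": [[[-1.8, 3.2, 0, 0.12], [-1.8, 3.2, 0, 0.12], [-1.8, 3.2, 0, 0.12], [-1.8, 3.2, 0, 0.12], [-1.8, 3.2, 0, 0.12], [0, 0, 0, 0.12], [0, 0, 0, 0.12], [0, 0, 0, 0.12], [0, 0, 0, 0.12], [0, 0, 0, 0.12]]]}}

```text
t: 34.53
tool_pos: [0.4526, 0.1019, 0.1385]
tool_rot: [1.879, 2.517, 0.001]
contact_force: [-0.6, -0.1, 0.7]
opening: 0.0597
```

```bash
python3 w.py 8
python3 - <<'E'
import cv2,numpy as np
a=cv2.imread("pics/top8.png");b=cv2.imread("pics/side8.png")
cv2.imwrite("pics/j.png",np.vstack([cv2.resize(a[145:200,240:440],(720,198),interpolation=2),cv2.resize(b[130:240,255:435],(720,400),interpolation=2)[:400]]))
E
```

```text
[0.4527 0.1018 0.1385] 0.05992199538363004
top [(array([ 0.6311, -0.1923]), 548), (array([0.6311, 0.1167]), 305)]
side []
pocket 1 top 156 [ 2.3429 -0.4507] side 94 [-0.1294 -3.6677]
pocket 2 top 150 [ 1.9278 -0.3093] side 108 [-0.7968 -0.6322]
pocket 3 top 151 [0.8396 0.2811] side 106 [-1.1145 -2.7047]
pocket 4 top 151 [1.2878 0.6621] side 54 [ 1.1162 18.1047]
pocket 5 top 153 [ 0.6313 -1.1635]
pocket 6 top 151 [-1.1323  3.0476]
```

View pics/j.png

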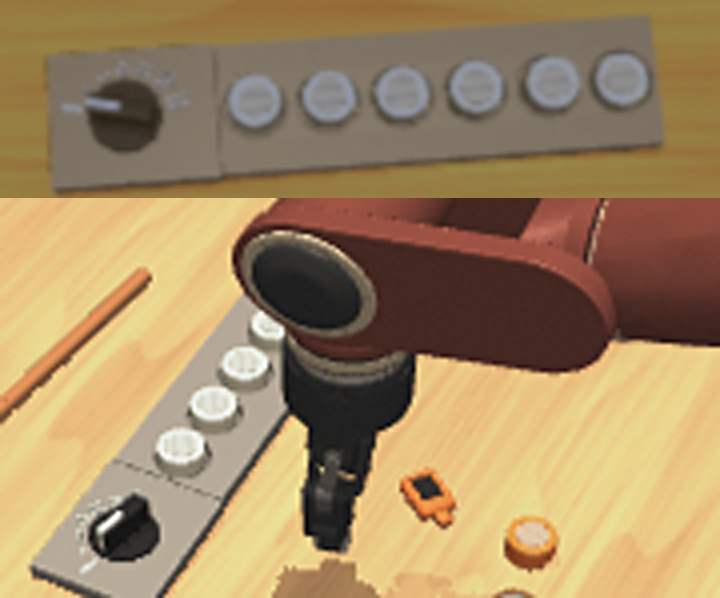

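All six are in the dock, but puck 6 looks about 3 mm off in y. I'll clear the arm to check it in the side view.

Emit:
{"name": "step_arm", "arguments": {"moves": [[[0, -4, 0.3, 0], [0, -4, 0.3, 0], [0, -4, 0.3, 0], [0, -4, 0.3, 0], [0, -4, 0.3, 0], [0, -4, 0.3, 0], [0, -4, 0.3, 0], [0, -4, 0.3, 0], [0, -4, 0.3, 0], [0, -4, 0.3, 0]]]}}

```text
t: 35.47
tool_pos: [0.4522, -0.3005, 0.1686]
tool_rot: [1.892, 2.507, 0.0]
contact_force: [1.2, 0.8, 0.8]
opening: 0.0597
```

```bash
python3 w.py 9
python3 - <<'E'
import cv2,numpy as np
a=cv2.imread("pics/top9.png");b=cv2.imread("pics/side9.png")
cv2.imwrite("pics/k.png",np.hstack([cv2.resize(a[145:195,370:430],(400,333),interpolation=2),cv2.resize(b[130:190,300:370],(388,333),interpolation=2)]))
E
```

```text
[ 0.4524 -0.3036  0.1694] 0.05983904229522663
top [(array([ 0.6311, -0.1926]), 537), (array([0.6323, 0.1166]), 286)]
side []
pocket 1 top 157 [ 2.4251 -0.5234] side 88 [-0.3104 -4.4203]
pocket 2 top 156 [ 2.0871 -0.3872] side 106 [-0.7785 -0.1832]
pocket 3 top 156 [0.811  0.4307] side 99 [-1.184  -2.0956]
pocket 4 top 155 [1.1393 0.905 ] side 94 [-1.0224  2.0143]
pocket 5 top 155 [ 0.4112 -1.1526] side 98 [-1.1596 -1.403 ]
pocket 6 top 152 [-1.1775  2.9451] side 74 [-2.4232 14.1257]
```

View pics/k.png

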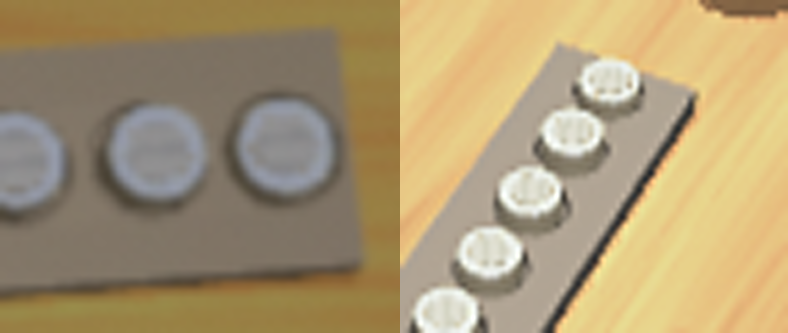

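Run:
```python
from m import *
np.set_printoptions(precision=4,suppress=True)
I={c:cv2.imread(f"pics/{c}9.png") for c in("top","side")}
for i in range(6):
    P=np.array([.62+.0025*i,.0316-.05*i,.030]);q={}
    for c in I:
        p=proj(c,P);r=9 if c=="top" else 6
        for _ in range(6):
            x,y=np.round(p).astype(int);w=I[c][y-r:y+r+1,x-r:x+r+1].astype(float).min(2)
            lo=125 if c=="top" else 185
            s=((w-lo)/20).clip(0,1);Y,X=np.mgrid[-r:r+1,-r:r+1];p=np.array([x+(s*X).sum()/s.sum(),y+(s*Y).sum()/s.sum()])
        q[c]=p
    X,e=tri(q["top"],q["side"]);d=X-P
    yaw=.05;print(i+1,d*1000,round(e*1000,1),s.sum())
```

```text
1 [ 1.5843 -0.6007 -0.8442] 2.6 72.85
2 [ 1.0823 -0.6609 -1.449 ] 2.3 73.65
3 [ 0.0984 -0.0467 -1.7281] 1.8 68.2
4 [ 0.5829  0.1563 -1.0307] 1.8 59.05
5 [ 0.0296 -1.7768 -1.4902] 1.9 58.5
6 [-0.6494  1.6658 -3.4267] 0.6 51.5
```

All six pucks sit at the same height and within about 2 mm of their pocket centres. Now the dial.

Emit:
{"name": "step_arm", "arguments": {"moves": [[[1.36, 3.52, 0, 0.112], [1.36, 3.52, 0, 0.112], [1.36, 3.52, 0, 0.112], [1.36, 3.52, 0, 0.112], [1.36, 3.52, 0, 0.112], [1.36, 3.52, 0, 0.112], [1.36, 3.52, 0, 0.112], [1.36, 3.52, 0, 0.112], [1.36, 3.52, 0, 0.112], [1.36, 3.52, 0, 0.112]]]}}

```text
t: 36.4
tool_pos: [0.5886, 0.0562, 0.1684]
tool_rot: [0.26, 3.131, 0.0]
contact_force: [0.4, -0.5, -0.6]
opening: 0.06
```

Emit:
{"name": "step_arm", "arguments": {"moves": [[[1.36, 3.52, 0, 0], [1.36, 3.52, 0, 0], [0, 0, -3, 0], [0, 0, -3, 0], [0, 0, -2, 0], [0, 0, 0, 0], [0, 0, 0, 0], [0, 0, 0, 0], [0, 0, 0, 0]]]}}

```text
t: 37.15
tool_pos: [0.6174, 0.1242, 0.091]
tool_rot: [0.266, 3.126, 0.001]
contact_force: [-0.1, 1.1, -0.2]
opening: 0.06
```

Emit:
{"name": "step_arm", "arguments": {"moves": [[[-0.15, -0.4, -2, 0], [0, 0, 0, 0], [0, 0, -2, 0], [0, 0, -1.5, 0], [0, 0, -0.7, 0], [0, 0, 0, 0], [0, 0, 0, 0], [0, 0, 0, 0]]]}}

```text
t: 37.82
tool_pos: [0.615, 0.1202, 0.0272]
tool_rot: [0.264, 3.129, 0.0]
contact_force: [-0.6, 0.3, 0.7]
opening: 0.06
```

Emit:
{"name": "step_arm", "arguments": {"moves": [[[0, 0, 0, 0], [0, 0, 0, 0], [0, 0, 0, 0], [0, 0, 0, 0], [0, 0, 0, 0], [0, 0, 0, 0], [0, 0, 0, 0]]], "grip": 1, "squeeze": 40}}

```text
t: 38.4
tool_pos: [0.6158, 0.12, 0.0271]
tool_rot: [0.264, 3.127, 0.0]
contact_force: [5.7, -0.9, -0.2]
opening: 0.0126
```

Emit:
{"name": "step_arm", "arguments": {"moves": [[[0.1, 0, 0, 0], [0, 0, 0, -0.06], [0, 0, 0, -0.12], [0, 0, 0, -0.12], [0, 0, 0, -0.12], [0, 0, 0, -0.12], [0, 0, 0, -0.12], [0, 0, 0, -0.12], [0, 0, 0, -0.12], [0, 0, 0, -0.12]]]}}

```text
t: 39.23
tool_pos: [0.6173, 0.1189, 0.0271]
tool_rot: [1.764, 2.594, 0.001]
contact_force: [7.0, -5.2, -1.4]
opening: 0.0132
```

Emit:
{"name": "step_arm", "arguments": {"moves": [[[0, 0, 0, -0.12], [0, 0, 0, -0.12], [0, 0, 0, -0.12], [0, 0, 0, -0.12], [0, 0, 0, -0.12], [0, 0, 0, -0.12], [0, 0, 0, -0.12], [0, 0, 0, -0.12], [0, 0, 0, -0.12], [0, 0, 0, -0.12]]]}}

```text
t: 40.07
tool_pos: [0.6169, 0.1169, 0.0271]
tool_rot: [2.919, 1.144, 0.001]
contact_force: [4.7, -10.9, 1.4]
opening: 0.0134
```

Emit:
{"name": "step_arm", "arguments": {"moves": [[[0, 0, 0, -0.12], [0, 0, 0, -0.12], [0, 0, 0, -0.12], [0, 0, 0, -0.12], [0, 0, 0, 0], [0, 0, 0, 0], [0, 0, 0, 0]]]}}

```text
t: 40.65
tool_pos: [0.6162, 0.1164, 0.0271]
tool_rot: [3.106, 0.427, 0.0]
contact_force: [1.5, -11.4, 3.7]
opening: 0.0132
```

Emit:
{"name": "step_arm", "arguments": {"moves": [[[0, -0.3, 0.1, 0], [0, 0, 0, 0], [0, 0, 0, 0]]]}}

```text
t: 40.9
tool_pos: [0.6162, 0.1163, 0.0272]
tool_rot: [3.111, 0.427, 0.003]
contact_force: [6.0, -2.9, -2.6]
opening: 0.0128
```

Emit:
{"name": "step_arm", "arguments": {"moves": [[[0, 0, 0, 0], [0, 0, 0, 0], [0, 0, 0, 0], [0, 0, 0, 0], [0, 0, 2, 0], [0, 0, 4, 0], [0, 0, 4, 0], [-3, 0, 2, 0], [-3, -2, 0, 0], [-3, -2, 0, 0]]], "grip": 0.3}}

```text
t: 41.73
tool_pos: [0.5257, 0.0775, 0.15]
tool_rot: [3.111, 0.431, 0.007]
contact_force: [-0.5, -1.5, 0.1]
opening: 0.0596
```

Emit:
{"name": "step_arm", "arguments": {"moves": [[[-2, -3.5, 0, 0], [-2, -3.5, 0, 0], [-2, -3.5, 0, 0], [-2, -3.5, 0, 0], [0, -4, 0, 0], [0, -4, 0, 0], [0, -4, 0, 0], [0, -4, 0, 0], [0, -4, 0, 0], [0, 0, 0, 0]]]}}

```text
t: 42.57
tool_pos: [0.4448, -0.2686, 0.1479]
tool_rot: [3.111, 0.418, -0.0]
contact_force: [-0.7, 0.4, 1.1]
opening: 0.0599
```

```bash
python3 w.py 10
python3 - <<'E'
from h import *
a=cv2.imread("pics/top10.png");b=cv2.imread("pics/side10.png")
cv2.imwrite("pics/l.png",np.vstack([cv2.resize(a[145:200,240:440],(720,198),interpolation=2),np.hstack([cv2.resize(b[190:250,260:320],(360,360),interpolation=2),cv2.resize(b[100:400,160:460],(360,360),interpolation=2)])]))
for c in("top","side"):
    for n in("bell","tin","dish","case","key_cover","scratcher"):
        r=nets.pinpoint(c,n)
        if r: print(c,n,np.round(r[0]["at"],1))
E
```

```text
[ 0.4449 -0.2639  0.1471] 0.060022983655585595
top [(array([ 0.6313, -0.1926]), 530), (array([0.6326, 0.1135]), 286), (array([ 0.6281, -0.1181]), 252), (array([0.6228, 0.007 ]), 509), (array([ 0.6257, -0.0681]), 248)]
side []
pocket 1 top 159 [ 2.3762 -0.3899] side 87 [-0.4141 -4.5468]
pocket 2 top 156 [ 2.0871 -0.3872] side 106 [-0.7785 -0.1832]
pocket 3 top 157 [0.9211 0.4338] side 99 [-1.184  -2.0956]
pocket 4 top 157 [1.0619 1.1067] side 92 [-1.0448  2.2691]
pocket 5 top 156 [ 0.464  -1.0555] side 96 [-1.1315 -2.2846]
pocket 6 top 153 [-1.2853  2.9112] side 74 [-2.4232 14.1257]
top bell [443.6 235.9]
top dish [471.4 172.8]
top case [159.5 164. ]
top key_cover [353.3 172.7]
top scratcher [315.  117.5]
side bell [396.  156.8]
side tin [414.1 132.4]
side dish [364.6 120.8]
side case [213.2 301.1]
side key_cover [362.  209.2]
side scratcher [261.9 182. ]
```

View pics/l.png

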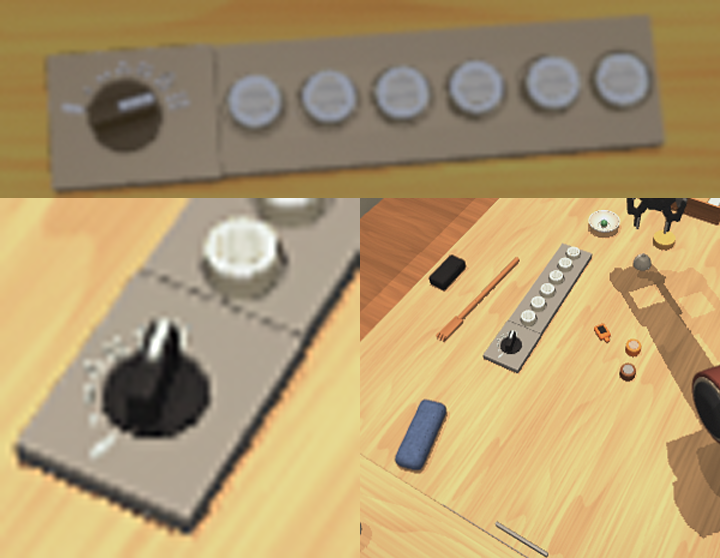

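The dial points at the six-dot mark, at about 2.70 rad. All six pucks are seated and the bystanders haven't moved. Handing in.

```bash
python3 -c "
from station import ctrl
print(ctrl.finish_job())"
```

```text
the job is handed in; nothing more can be done
None
```

I turned the dial from mark 3 to off and set all six white pucks in pockets 1 to 6. Then I turned the dial to the six-dot mark, cleared the arm and handed the job in. `finish_job` gave no verdict.

- **Dial:** in the last picture it points at the six dots, and I measured it at about 2.70 rad, where the mark is 2.70.
- **Pucks:** the two cameras together put them all at about seated height, within about 2 mm of their pocket centres. The top camera alone put puck 6 about 3 mm off along the row, which is still inside the 7 mm limit.
- **Weak readings:** some single-camera side readings along the row were unreliable, because the pucks overlap or were cut off in the search window. I did not use them on their own.
- **Other things:** the bell, dish, case, key cover, scratcher and tin are where they started. The top-view network mislabelled the key cover and missed the tin, but the side view put both in place.

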